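# Seat the drill-jig plate on its locating pin and latch it

## Task

The round plate of the drill jig is standing up on the locating pin. Push it round with the fingertips (its two upright posts are there for that) until the notch in its rim meets the pin, press it down until it is fully home on the blank, then push the swing latch over the rim of the plate until it is against its stop. Nothing needs to be gripped: do not lift the plate, leave the loose caliper, punch and bolt beside the jig where they lie, and finish clear of everything.

Things in the scene. Friction and masses are not known exactly. Their poses are not given: they have to be found in the camera images.
- jig_base: Fixed jig base: round grey casting 154 mm across, 20 mm high, with feet reaching 111 mm out along its +y and -y and a lug for the latch 116 mm out along its -x, the pin boss 86 mm out along +x. Origin at the centre of its underside, on the plate's axis; its x axis points from there to the locating pin. An aluminium blank 106 mm across lies on it; the plate's underside is at z = 30 mm when home on the blank.
- pin (a point): Top of the fixed upright steel locating pin, 12 mm across with a round (hemispherical) nose, 62 mm from the jig axis along the base's +x. Point at z = 38 mm.
- notch (a point): Centre of the plate's notch, on the plate's underside, 62 mm from its axis: an open slot in the rim, 14 mm wide, 14 mm deep. At the start the plate stands on the pin's nose, 8 mm above its seat, the notch 0.6 to 3.14 rad from the pin, either way round. The round nose guides the notch in if it is within about 2 mm when pressed; elsewhere the pin stops the plate.
- hub_top (a point): Centre of the flat top of the plate's hub, 39 mm across, on the jig axis; press here. z = 66 mm at the start, 58 mm when home, always 18 mm above the plate's top face. The steel plate is 130 mm across and 10 mm thick and fits its centre spigot snugly: it stays at the height where it is left, and about 4 to 8 N moves it down.
- post_a (a point): Middle (12 mm above the plate's top face) of an upright turning post on the plate, 14 mm thick, 24 mm high, 52 mm from the axis, a quarter turn anticlockwise (from above) from the notch. Push its side along the circle to turn the plate, either way (friction 0.1 N m). Six bush heads, 14 mm across, 3 mm high, stand on the plate 36 mm from the axis.
- post_b (a point): The same for the second, equal post, a quarter turn clockwise from the notch.
- jig_plate (a joint): How far the plate has gone down its spigot, m: 0 standing on the pin, 0.008 fully home, negative when lifted.
- swing_latch (a joint): Angle of the swing latch, rad: 0 = closed, against its stop pin and pointing at the jig axis, over the plate; it starts open at 1.7 to 2.4. Positive is clockwise from above. It swings level, its underside 1.7 mm above a seated plate; a plate that is not home blocks it. It stays where it is left (about 0.06 N m of friction).
- latch_pivot (a point): Top of the screw on which the latch swings, 82 mm from the jig axis, opposite the pin; z = 56 mm. The latch is a steel finger 14 mm wide and 8 mm thick (z = 42 to 50 mm), reaching 39 mm from the pivot.
- latch_knob (a point): Middle of the upright knob on the latch, 13 mm thick, 22 mm high (z = 50 to 72 mm), 26 mm from the pivot along the latch. Push its side to swing the latch.
- caliper: Loose vernier caliper lying flat beyond the jig, 66 x 218 x 8 mm; origin at the centre of its underside. Leave alone.
- centre_punch: Loose centre punch lying on the bench to the right of the jig, 11 mm thick, 108 mm long; origin at the centre of its underside. Leave alone.
- bolt_m12: Loose M12 bolt lying on the bench to the right of the jig, 68 mm long, 19 mm high; origin at the centre of its underside. Leave alone.

How it is judged:
On the way, in this order (a step that is already met when the one before it is completed fails the run):
1. the notch is round the pin and the plate is fully home (horizontal distance between notch and pin below 0.002 m and value of joint jig_plate above 0.007 m), for 0.1 s.
2. the latch has been swung over the plate to its stop (value of joint swing_latch below 0.12 rad), for 0.1 s.
At the end, for the whole second after the job is handed in: The notch sits round the pin (centres within 2 mm), the plate is home to within 1 mm, the latch lies over the plate within 0.12 rad of its stop, and the caliper, punch and bolt are at rest (all of step 1 and value of joint swing_latch below 0.12 rad and linear speed of each of caliper, centre_punch, bolt_m12 below 0.01 m/s); the robot touches nothing.
It fails at once if the plate is lifted more than 3 mm (value of joint jig_plate below -0.003 m).
It fails at once if the caliper, the centre punch or the bolt is moved more than 20 mm (distance of any of caliper, centre_punch, bolt_m12 from where it was at the start of the episode above 0.02 m).
It also fails if it takes over 64 s, if anything falls off the work surface, if the arm or the gripper's body presses on something with over 40 N, if the wrist force passes 120 N, or if a joint passes its speed limit or range.

## Robot

A 7-joint arm with a two-finger parallel gripper is mounted at the origin on a cart in front of the work surface, level with it; the furniture and walls round the work are solid. World frame = base frame: x ahead of the robot, y to its left, z up, the work surface at z = 0. Lengths are in m, angles in rad, forces in N, time in s.
With the tool pointing down it reaches from about 0.425 to 0.925 m from the base axis. Payload 6.8 kg.
Tool frame: the origin (TCP) lies at the very end of the fingers, on their centre line; the grasp point (between the pads) lies 19 mm behind it; z points along the fingers, y is the line along which they close (so a half turn about z gives the same grasp; the last joint's range is limited). The gripper opens to 85 mm and grips with 20 to 120 N. Pads are 22 mm wide; open, the fingers measure 114 mm over their backs; the gripper's body (76 mm by 85 mm) begins 54 mm behind the grasp point. The pads swing forward as they close: fully open they stand 13 mm farther back than shut.
Start: joints at [1.149, 0.477, 0.022, 1.555, -0.011, 1.109, -0.083], TCP at [0.208, -0.642, 0.231] pointing down, gripper open.
Joint ranges: [-2.96, 2.96], [-0.34, 2.1], [-1.41, 1.46], [0.24, 2.44], [-1.37, 4.51], [0.17, 1.92], [-2.96, 2.96]. Speed limits (rad/s): [2.39, 2.39, 3.14, 3.14, 3.14, 3.14, 3.14].

## Interface

Orientations are given as a unit quaternion [w, x, y, z].
In Python, from station import telemetry, viewer, job, search_frame, cut_out gives the robot as it stands. The module is installed in compiled form; this text tells all that it offers.
- The arm moves only by the shell command python3 -m crank 'ROWS' [FORCE]. ROWS is JSON, a list of rows, each an object with "delta_rot": the turn, a rotation vector about the tool's x, y, z in degrees, a list of three; "xyz": the shift along the tool's x, y, z in m, a list of three; "fingers": the gripper command: -1 is fully open, 1 is shut, values between are in proportion. In form: [{"delta_rot": [ax, ay, az], "xyz": [dx, dy, dz], "fingers": fingers}, ...]. A call has 1 to 10 rows; each row is the pose to reach, as a shift and turn from the pose commanded when the call began, along the tool's axes at that moment; what a row does not reach only later rows make up. A row lasts 1/10 s, in which the tool goes at most 50 mm and 8.59 degrees, less where a joint would pass 70% of its speed; a pose out of reach is approached as far as the arm can. A call with a gripper value outside its range is refused whole. The fingers move at their own pace and stop on an object; FORCE is the grip in N (left out, the last holds). Time passes only in rows, so rows that repeat a pose let the fingers close. It gives the time, the measured TCP pose, the force, the opening and the grip force at its end, in the units of the state.
- telemetry.get_obs(): the state, without advancing time (a new reading comes with each control period).
- viewer.read_camera(name): name is "side" or "top" or "wrist"; returns a dict with "img" (384x512x3 uint8, red, green, blue), "fx", "fy", "cx", "cy" (pixels), "origin" and "rotation" of the camera in the world. Camera axes: x right, y up, looking along -z (the intrinsics and any distortion apply to the point x, -y, -z); pixel columns grow to the right and rows downward; lengths in m; the calibration is good to about 2 mm. A picture is of the moment at which its call begins. There is no depth.
- job.hand_in(): hands the job in; it is judged then, once.
Trained networks look in the newest picture that a camera, given by its name, has taken for a name from the list of things; names that differ only in an ending like _2 or _b are one class to them, and where a whole thing is asked for, a point or a joint stands for the part that bears it (a point fixed in the world has none). Each returns a list of dicts, best first, with "score" (0 to 1); they miss things now and then, are a little off and sometimes report something else, mostly with a low value. They report only what shows in the picture. A call takes as long as a camera call.
- search_frame(camera, thing): "pixel" ([column, row] in pixels, amid what is visible of it).
- cut_out(camera, thing): "pixels" (384x512 bool, what is visible of it) and "pixel" ([column, row] in pixels, amid what is visible of it).
The state is a dict: "t": time; "q": joint angles; "joint_vel": joint speeds; "joint_torque": joint torques, N m; "eef_pos": TCP position; "tool_rot": TCP orientation; "contact_force": force on the tool from outside, world axes, zero at the start; "torque": the same for the moment, N m; "gripper_width": opening from 0.0 (shut) to 1.0 (fully open); "grasp_force": force on a finger pad.
Only numpy, scipy, OpenCV 4.12 (cv2) and the standard library are available. Lean on these libraries where they do the work, as an engineer would, in place of code of your own. Each camera call takes 0.05 s, during which the arm holds its last target. There are 200 camera calls.

## Working session

There is one attempt and no reset: what is moved stays moved. The work goes in short steps, Python scripts to look and compute and a shell command to move; the robot and the scene stay as the last step left them, time stands still between calls to the robot, and variables do not carry over. Pictures are saved under pics/ and viewed, at most 10 in all, crops included, and the job is handed in when it is done.

```bash
mkdir -p pics; cat > h.py <<'E'
import numpy as np, cv2
from station import telemetry, viewer, job, search_frame, cut_out
def ray(c,p):
    d=np.array([(p[0]-c['cx'])/c['fx'],-(p[1]-c['cy'])/c['fy'],-1.0])
    return np.array(c['rotation']).reshape(3,3)@d
def at(c,p,z):
    o=np.array(c['origin']);d=ray(c,p);return o+d*(z-o[2])/d[2]
def proj(c,P):
    v=np.array(c['rotation']).reshape(3,3).T@(np.array(P)-np.array(c['origin']))
    return np.array([c['cx']+c['fx']*v[0]/-v[2],c['cy']-c['fy']*v[1]/-v[2]])
Z=dict(jig_base=.01,pin=.038,notch=.038,hub_top=.066,post_a=.060,latch_pivot=.056,latch_knob=.061,caliper=.004,centre_punch=.005,bolt_m12=.008)
def look(cams,things,n=3):
    for k in cams:
        c=viewer.read_camera(k)
        for t in things:
            for r in search_frame(k,t)[:n]:
                print(k,t,round(r['score'],2),np.round(r['pixel'],1),np.round(at(c,r['pixel'],Z[t]),4))
def save(k,f):
    c=viewer.read_camera(k);cv2.imwrite('pics/'+f,c['img'][:,:,::-1]);return c
E
python3 - <<'E'
from h import *
o=telemetry.get_obs();print({k:np.round(v,3) for k,v in o.items()})
for k in('top','side'):
    c=save(k,k+'0.png');print(k,{a:c[a] for a in c if a!='img'})
look(['top','side'],list(Z))
a=cv2.imread('pics/top0.png');b=cv2.imread('pics/side0.png')
cv2.imwrite('pics/both.png',cv2.resize(np.vstack([a,b]),None,fx=.78,fy=.78))
E
```

```text
{'t': np.float64(0.0), 'q': array([ 1.149,  0.478,  0.022,  1.556, -0.012,  1.109, -0.083]), 'joint_vel': array([ 0.   , -0.   ,  0.   , -0.   , -0.001,  0.   ,  0.   ]), 'joint_torque': array([ 0.0000e+00, -5.9645e+01,  1.6080e+00, -2.8119e+01,  1.2000e-02,
        9.0000e-03,  0.0000e+00]), 'eef_pos': array([ 0.208, -0.641,  0.23 ]), 'tool_rot': array([-0.001,  0.988,  0.156, -0.   ]), 'contact_force': array([ 0.396,  1.198, -0.006]), 'torque': array([ 0.064, -0.031,  0.026]), 'grasp_force': np.float64(0.0), 'gripper_width': np.float64(0.998)}
top {'fx': 423.21297754133644, 'fy': 423.21297754133644, 'cx': 247.81781203615415, 'cy': 195.27399028786613, 'origin': array([0.38004561, 0.00974445, 1.08360852]), 'rotation': array([-0.67536702, -0.07246643,  0.08121856,  0.72940493])}
side {'fx': 396.0053844065231, 'fy': 396.0053844065231, 'cx': 253.31226914757374, 'cy': 196.81152847071743, 'origin': array([ 0.55703157, -0.68286039,  0.66706917]), 'rotation': array([ 0.91520041,  0.40260697,  0.00421521, -0.01726497])}Traceback (most recent call last):
  File "<stdin>", line 5, in <module>
  File "h.py", line 17, in look
    print(k,t,round(r['score'],2),np.round(r['pixel'],1),np.round(at(c,r['pixel'],Z[t]),4))
                                                                  ~~^^^^^^^^^^^^^^^^^^^
  File "h.py", line 7, in at
    o=np.array(c['origin']);d=ray(c,p);return o+d*(z-o[2])/d[2]
                              ~~~^^^^^
  File "h.py", line 5, in ray
    return np.array(c['rotation']).reshape(3,3)@d
           ~~~~~~~~~~~~~~~~~~~~~~~~~~~~~~~^^^^^
ValueError: cannot reshape array of size 4 into shape (3,3)
```

```bash
sed -i "s/np.array(c\['rotation'\]).reshape(3,3)/R(c)/; 1a from scipy.spatial.transform import Rotation\ndef R(c): return Rotation.from_quat(c['rotation'],scalar_first=True).as_matrix()" h.py
python3 - <<'E'
from h import *
look(['top','side'],list(Z))
a=cv2.imread('pics/top0.png');b=cv2.imread('pics/side0.png')
cv2.imwrite('pics/both.png',cv2.resize(np.vstack([a,b]),None,fx=.78,fy=.78))
E
```

```text
top jig_base 0.67 [210.8 223.6] [0.5501 0.0873 0.01  ]
top notch 0.86 [207.2 221.6] [0.5514 0.0939 0.038 ]
top notch 0.16 [212.4 141.1] [0.7618 0.0685 0.038 ]
top hub_top 0.69 [207.1 222.2] [0.5454 0.092  0.066 ]
top post_a 0.58 [203.8 222. ] [0.5475 0.1005 0.06  ]
top latch_pivot 0.73 [207.  222.6] [0.546  0.0931 0.056 ]
top caliper 0.86 [211.1 140.8] [0.7754 0.0738 0.004 ]
top centre_punch 0.49 [319.3 202.4] [ 0.5849 -0.197   0.005 ]
top bolt_m12 0.53 [328.  261.1] [ 0.4327 -0.2012  0.008 ]
top bolt_m12 0.32 [206.9 221.7] [0.5561 0.0971 0.008 ]
side jig_base 0.71 [245.7 180.7] [0.5452 0.0961 0.01  ]
side pin 0.9 [249.  180.6] [0.5539 0.0628 0.038 ]
side notch 0.62 [250.2 167.1] [0.558  0.1162 0.038 ]
side notch 0.56 [334.2 184.6] [0.7593 0.0368 0.038 ]
side notch 0.45 [247.3 178.1] [0.5498 0.0727 0.038 ]
side hub_top 0.69 [246.9 170.7] [0.5497 0.067  0.066 ]
side post_a 0.61 [249.  167.6] [0.555  0.0864 0.06  ]
side latch_pivot 0.88 [245.6 179.1] [0.5459 0.0475 0.056 ]
side latch_pivot 0.42 [247.3 170.6] [0.5505 0.0798 0.056 ]
side latch_knob 0.42 [226.6 189.5] [0.5015 0.0064 0.061 ]
side caliper 0.96 [334.3 187.8] [0.7683 0.0634 0.004 ]
side caliper 0.53 [229.4 184.4] [0.503  0.0907 0.004 ]
side caliper 0.29 [188.7 278.4] [ 0.425 -0.198  0.004]
side bolt_m12 0.57 [248.3 168.9] [0.5528 0.1468 0.008 ]
side bolt_m12 0.51 [188.4 279.4] [ 0.4254 -0.2034  0.008 ]
```

View pics/both.png

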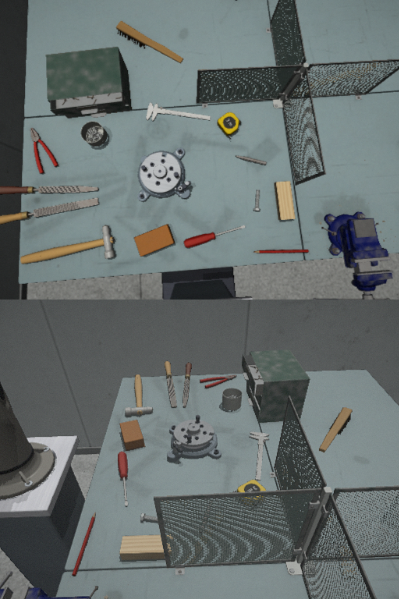

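```bash
python3 - <<'E'
from h import *
a=cv2.imread('pics/top0.png');b=cv2.imread('pics/side0.png')
t=cv2.resize(a[180:265,165:255],(540,510),interpolation=cv2.INTER_CUBIC)
s=cv2.resize(b[140:215,205:295],(540,450),interpolation=cv2.INTER_CUBIC)
cv2.imwrite('pics/topz.png',t);cv2.imwrite('pics/sidez.png',s)
from h import *
c=viewer.read_camera('top');d=viewer.read_camera('side')
print(proj(c,[0,0,0]),proj(c,[.208,-.641,.25]),proj(d,[0,0,0]),proj(d,[.208,-.641,.25]))
# fence corners in top, side
A=lambda k,p,z:np.round(at(k,np.array(p)/.78,z),3)
for p in [(197,70),(197,102),(278,100),(297,183),(323,175),(398,63),(385,95),(271,0)]: print('top',p,A(c,p,0),A(c,p,.15))
for p in [(153,497-300),(168,565-300),(300,560-300),(327,490-300),(290,398-300)]: print('side',p,A(d,p,0),A(d,p,.15))
E
```

```text
[262.88313185 456.9746015 ] [600.63505652 355.58333522] [ 19.40760139 217.59809243] [-181.50264734  568.20382918]
top (197, 70) [ 0.917 -0.049  0.   ] [ 0.843 -0.041  0.15 ]
top (197, 102) [ 0.797 -0.04   0.   ] [ 0.739 -0.033  0.15 ]
top (278, 100) [ 0.783 -0.322  0.   ] [ 0.727 -0.276  0.15 ]
top (297, 183) [ 0.49  -0.346  0.   ] [ 0.474 -0.297  0.15 ]
top (323, 175) [ 0.509 -0.436  0.   ] [ 0.492 -0.374  0.15 ]
top (398, 63) [ 0.89 -0.77  0.  ] [ 0.82  -0.662  0.15 ]
top (385, 95) [ 0.773 -0.699  0.   ] [ 0.719 -0.601  0.15 ]
top (271, 0) [ 1.18  -0.349  0.   ] [ 1.069 -0.299  0.15 ]
side (153, 197) [ 0.434 -0.128 -0.   ] [ 0.462 -0.253  0.15 ]
side (168, 265) [ 0.485 -0.331  0.   ] [ 0.501 -0.41   0.15 ]
side (300, 260) [ 0.789 -0.33   0.   ] [ 0.737 -0.41   0.15 ]
side (327, 190) [ 0.921 -0.125  0.   ] [ 0.839 -0.25   0.15 ]
side (290, 98) [0.935 0.348 0.   ] [0.85  0.116 0.15 ]
```

View pics/topz.png

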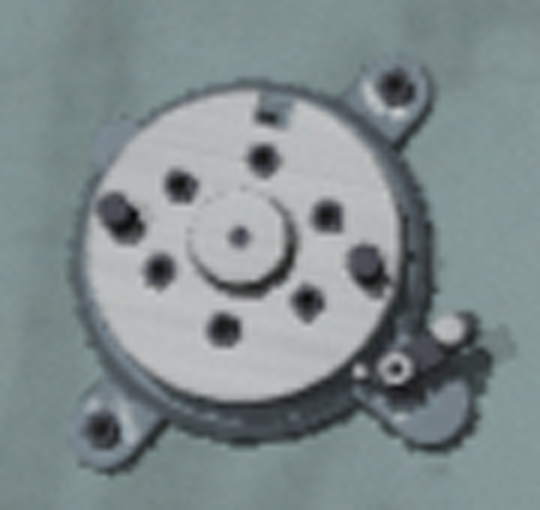

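View pics/sidez.png

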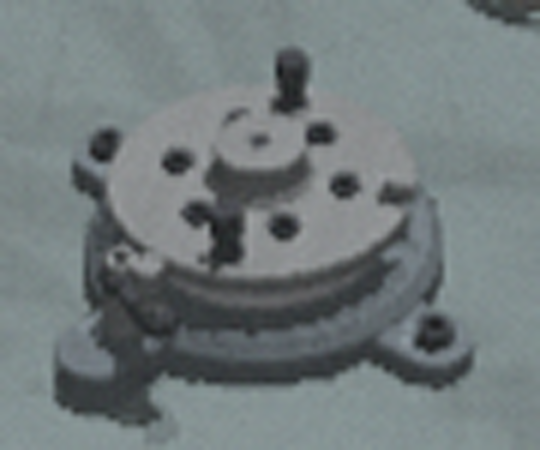

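Top view: notch is at crop (273,108), posts at (118,208) and (367,262), pivot (395,368), knob (452,330), so the pin boss is at upper left; the side view agrees. A mesh fence stands at y≈-0.33, x≥0.48, about 0.24 m high.

```bash
python3 - <<'E'
from h import *
c=viewer.read_camera('top');d=viewer.read_camera('side')
f=lambda p:np.array(p)/6+[165,180]; g=lambda p:np.array(p)/6+[205,140]
P={}
for n,p,z in [('hub',(240,236),.066),('notch',(273,108),.045),('a',(116,206),.072),('b',(365,258),.072),('piv',(395,368),.056),('knob',(450,328),.072)]:
    P[n]=at(c,f(p),z);print('top',n,np.round(P[n],4))
for n,p,z in [('hub',(260,140),.066),('notch',(397,193),.045),('a',(292,58),.072),('b',(226,215),.072),('piv',(122,258),.056),('knob',(148,262),.072),('knob?',(155,318),.072)]:
    print('side',n,np.round(at(d,g(p),z),4))
h=P['hub'];an=lambda v:np.degrees(np.arctan2(v[1],v[0]))
for n in P:
    v=P[n]-h;print(n,np.linalg.norm(v[:2]),an(v))
v=P['knob']-P['piv'];print('latch',np.linalg.norm(v[:2]),an(v),'to axis',an(h-P['piv']))
o=telemetry.get_obs();print(Rotation.from_quat(o['tool_rot'],scalar_first=True).as_matrix().round(3))
E
```

```text
top hub [0.5528 0.0967 0.066 ]
top notch [0.6094 0.0817 0.045 ]
top a [0.5678 0.1454 0.072 ]
top b [0.539  0.0466 0.072 ]
top piv [0.4957 0.038  0.056 ]
top knob [0.5082 0.0146 0.072 ]
side hub [0.5537 0.0959 0.066 ]
side notch [0.6097 0.0841 0.045 ]
side a [0.5684 0.1443 0.072 ]
side b [0.5394 0.0408 0.072 ]
side piv [0.4975 0.0357 0.056 ]
side knob [0.5091 0.014  0.072 ]
side knob? [ 0.5123 -0.0185  0.072 ]
hub 0.0 0.0
notch 0.058527579388633136 -14.811324438900705
a 0.05098188678867782 72.8275651533404
b 0.051981629817269455 -105.40098112342203
piv 0.08184418139901538 -134.2089171010675
knob 0.09345333038150705 -118.50682729237346
latch 0.026563809842712796 -62.011667377453776 to axis 45.79108289893251
[[ 0.951  0.309 -0.   ]
 [ 0.309 -0.951 -0.   ]
 [-0.     0.    -1.   ]]
```

```bash
python3 -m crank '[{"delta_rot":[0,0,0],"xyz":[0,0,-0.05],"fingers":-1},{"delta_rot":[0,0,-8],"xyz":[0.02,-0.02,-0.09],"fingers":-1},{"delta_rot":[0,0,-16],"xyz":[0.05,-0.053,-0.11],"fingers":-1},{"delta_rot":[0,0,-24],"xyz":[0.084,-0.089,-0.12],"fingers":-1},{"delta_rot":[0,0,-32],"xyz":[0.118,-0.125,-0.12],"fingers":-1},{"delta_rot":[0,0,-40],"xyz":[0.152,-0.161,-0.12],"fingers":-1},{"delta_rot":[0,0,-48],"xyz":[0.186,-0.197,-0.12],"fingers":-1},{"delta_rot":[0,0,-56],"xyz":[0.22,-0.233,-0.12],"fingers":-1},{"delta_rot":[0,0,-58],"xyz":[0.25,-0.265,-0.12],"fingers":-1},{"delta_rot":[0,0,-58],"xyz":[0.278,-0.297,-0.12],"fingers":-1}]'
cat > go.py <<'E'
import sys
from h import *
o=telemetry.get_obs();M=Rotation.from_quat(o['tool_rot'],scalar_first=True).as_matrix()
print('t',round(float(o['t']),2),'pos',o['eef_pos'].round(4),'F',o['contact_force'].round(1),'yaw_y',np.degrees(np.arctan2(M[1,1],M[0,1])).round(2),'z',M[:,2].round(3),'q7',o['q'][6].round(2),'w',round(float(o['gripper_width']),3))
if len(sys.argv)>1:
    T=np.array([float(x) for x in sys.argv[1:4]]);print('dxyz tool',(M.T@(T-o['eef_pos'])).round(4))
E
python3 go.py 0.553 0.0963 0.15
```

```text
t: 2.5
eef_pos: [0.3818, -0.2717, 0.3517]
tool_rot: [0.0, 0.788, 0.616, 0.0]
contact_force: [1.4, 0.1, 0.5]
gripper_width: 0.996
grasp_force: 0.0
t 2.5 pos [ 0.3818 -0.2717  0.3517] F [1.4 0.1 0.5] yaw_y -13.92 z [ 0.001 -0.001 -1.   ] q7 0.23 w 0.996
dxyz tool [0.3985 0.0775 0.2015]
```

```bash
python3 -m crank '[{"delta_rot":[0,0,-6],"xyz":[0.04,0.008,0],"fingers":-1},{"delta_rot":[0,0,-14],"xyz":[0.08,0.016,0],"fingers":-1},{"delta_rot":[0,0,-22],"xyz":[0.12,0.024,0],"fingers":-1},{"delta_rot":[0,0,-30],"xyz":[0.17,0.033,0],"fingers":-1},{"delta_rot":[0,0,-38],"xyz":[0.22,0.043,0.02],"fingers":-1},{"delta_rot":[0,0,-46],"xyz":[0.27,0.053,0.05],"fingers":-1},{"delta_rot":[0,0,-54],"xyz":[0.32,0.063,0.08],"fingers":-1},{"delta_rot":[0,0,-59],"xyz":[0.36,0.07,0.11],"fingers":-1},{"delta_rot":[0,0,-59],"xyz":[0.3985,0.0775,0.14],"fingers":-1},{"delta_rot":[0,0,-59],"xyz":[0.3985,0.0775,0.14],"fingers":-1}]'
python3 go.py 0.553 0.0963 0.054; python3 - <<'E'
from h import *
save('wrist','w1.png')
look(['wrist'],['hub_top','post_a','notch','latch_pivot','latch_knob','pin'])
E
```

```text
t: 3.5
eef_pos: [0.5524, 0.0978, 0.2089]
tool_rot: [-0.001, 0.381, 0.925, 0.0]
contact_force: [-0.4, 0.4, -0.1]
gripper_width: 1.004
grasp_force: 0.0
t 3.5 pos [0.5524 0.0978 0.2089] F [-0.4  0.4 -0.1] yaw_y 45.2 z [-0.002  0.002 -1.   ] q7 0.24 w 1.004
dxyz tool [-0.0019 -0.0006  0.1549]
wrist hub_top 0.82 [261.3 171.3] [0.5483 0.105  0.066 ]
wrist post_a 0.74 [259.5 171.7] [0.5485 0.1026 0.06  ]
wrist post_a 0.2 [166.  193.4] [0.5042 0.0297 0.06  ]
wrist notch 0.67 [260.  173.2] [0.5537 0.098  0.038 ]
wrist latch_pivot 0.74 [257.5 164.4] [0.5433 0.1053 0.056 ]
wrist latch_knob 0.75 [166.9 194. ] [0.5051 0.0303 0.061 ]
wrist pin 0.62 [253.1 164.7] [0.5434 0.0992 0.038 ]
```

View pics/w1.png

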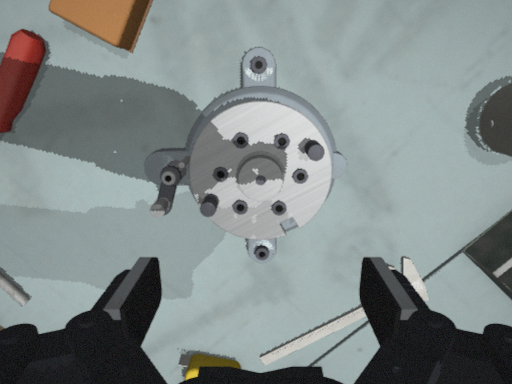

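Wrist view: hub dimple (260,180), posts (316,149)/(207,205), notch (289,224), pivot (169,177), knob top (160,208), foot holes (259,64)/(262,253), fingers at the bottom.

```bash
python3 - <<'E'
from h import *
c=viewer.read_camera('wrist');P={}
for n,p,z in [('hub',(260,180),.066),('notch',(289,224),.046),('a',(316,150),.072),('b',(207,206),.072),('piv',(169,177),.056),('knob',(160,208),.072),('f1',(259,64),.022),('f2',(262,253),.022)]:
    P[n]=at(c,p,z);print(n,np.round(P[n],4))
h=P['hub'];an=lambda v:np.degrees(np.arctan2(v[1],v[0]))
for n in P: v=P[n]-h;print(n,np.linalg.norm(v[:2]),an(v))
print((P['f1']+P['f2'])/2, an(P['f1']-P['f2']),an(P['a']-P['b']),an(P['knob']-P['piv']))
E
```

```text
hub [0.5558 0.0904 0.066 ]
notch [0.6111 0.0747 0.046 ]
a [0.5693 0.1428 0.072 ]
b [0.5383 0.0421 0.072 ]
piv [0.4977 0.0326 0.056 ]
knob [0.5103 0.0117 0.072 ]
f1 [0.4869 0.1584 0.022 ]
f2 [0.6237 0.0251 0.022 ]
hub 0.0 0.0
notch 0.05748523142191821 -15.788368502024921
a 0.05410604715137118 75.48775314112274
b 0.051318110657598406 -109.86813729092385
piv 0.0818732740315388 -135.15679330259712
knob 0.09086610238869394 -119.99018528988582
f1 0.09680500228284297 135.35700330034848
f2 0.09418655837002331 -43.848515187157076
[0.55528242 0.09176367 0.022     ] 135.74879790337295 72.88067762727393 -58.931047445953155
```

```bash
python3 -m crank '[{"delta_rot":[0,0,0],"xyz":[-0.004,-0.0015,0.045],"fingers":-1},{"delta_rot":[0,0,0],"xyz":[-0.004,-0.0015,0.09],"fingers":-1},{"delta_rot":[0,0,0],"xyz":[-0.004,-0.0015,0.12],"fingers":-1},{"delta_rot":[0,0,0],"xyz":[-0.004,-0.0015,0.14],"fingers":-1},{"delta_rot":[0,0,0],"xyz":[-0.004,-0.0015,0.15],"fingers":-1},{"delta_rot":[0,0,0],"xyz":[-0.004,-0.0015,0.156],"fingers":-1},{"delta_rot":[0,0,0],"xyz":[-0.004,-0.0015,0.156],"fingers":-1}]'
python3 go.py 0.554 0.094 0.045;python3 - <<'E'
from h import *
save('side','s2.png')
b=cv2.imread('pics/s2.png');cv2.imwrite('pics/s2z.png',cv2.resize(b[100:220,190:310],(600,600),interpolation=cv2.INTER_CUBIC))
E
```

```text
t: 4.65
eef_pos: [0.5549, 0.09, 0.0556]
tool_rot: [0.0, 0.383, 0.924, 0.0]
contact_force: [-0.9, -0.7, 0.0]
gripper_width: 1.0
grasp_force: 0.0
t 4.65 pos [0.5549 0.09   0.0556] F [-0.9 -0.7  0. ] yaw_y 44.95 z [ 0. -0. -1.] q7 0.1 w 1.0
dxyz tool [0.0035 0.0022 0.0106]
```

View pics/s2z.png

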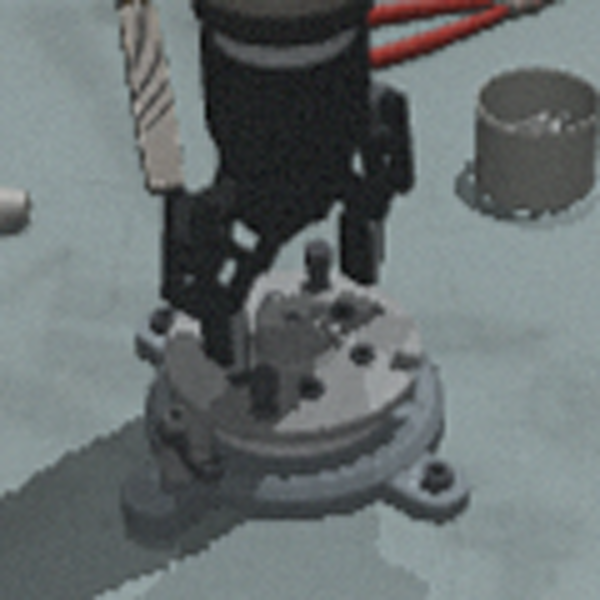

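```bash
python3 -m crank '[{"delta_rot":[0,0,0],"xyz":[0.0035,0.002,0.005],"fingers":-1},{"delta_rot":[0,0,0],"xyz":[0.0035,0.002,0.0105],"fingers":-1},{"delta_rot":[0,0,-4],"xyz":[0.0035,0.002,0.0105],"fingers":-1},{"delta_rot":[0,0,-8],"xyz":[0.0035,0.002,0.0105],"fingers":-1},{"delta_rot":[0,0,-13],"xyz":[0.0035,0.002,0.0105],"fingers":-1},{"delta_rot":[0,0,-18],"xyz":[0.0035,0.002,0.0105],"fingers":-1},{"delta_rot":[0,0,-23],"xyz":[0.0035,0.002,0.0105],"fingers":-1},{"delta_rot":[0,0,-28],"xyz":[0.0035,0.002,0.0105],"fingers":-1},{"delta_rot":[0,0,-33],"xyz":[0.0035,0.002,0.0105],"fingers":-1}]'
python3 go.py 0.554 0.094 0.045;python3 - <<'E'
from h import *
print(telemetry.get_obs()['torque'])
E
```

```text
t: 5.6
eef_pos: [0.5526, 0.0946, 0.0446]
tool_rot: [-0.001, 0.103, 0.995, 0.0]
contact_force: [-3.6, 0.8, -0.1]
gripper_width: 1.0
grasp_force: 1.3
t 5.6 pos [0.5526 0.0946 0.0446] F [-3.6  0.8 -0.1] yaw_y 78.21 z [-0.001  0.    -1.   ] q7 0.58 w 1.0
dxyz tool [-0.0015 -0.0003 -0.0004]
[ 0.19576286  0.51656721 -0.10363572]
```

```bash
python3 -m crank '[{"delta_rot":[0,0,-5],"xyz":[0,0,0],"fingers":-1},{"delta_rot":[0,0,-10],"xyz":[0,0,0],"fingers":-1},{"delta_rot":[0,0,-15],"xyz":[0,0,0],"fingers":-1},{"delta_rot":[0,0,-20],"xyz":[0,0,0],"fingers":-1},{"delta_rot":[0,0,-25],"xyz":[0,0,0],"fingers":-1},{"delta_rot":[0,0,-29],"xyz":[0,0,0],"fingers":-1},{"delta_rot":[0,0,-29],"xyz":[0,0,0],"fingers":-1}]'
python3 go.py 0.554 0.094 0.045;python3 - <<'E'
from h import *
save('top','t3.png');save('side','s3.png');save('wrist','w3.png')
a=cv2.imread('pics/t3.png');b=cv2.imread('pics/s3.png');w=cv2.imread('pics/w3.png')
z=lambda i:cv2.resize(i,(400,400),interpolation=cv2.INTER_CUBIC)
cv2.imwrite('pics/m3.png',np.hstack([z(w[40:300,130:390]),z(b[130:220,205:295])]))
E
```

```text
t: 6.3
eef_pos: [0.5536, 0.0943, 0.0447]
tool_rot: [0.0, -0.148, 0.989, 0.0]
contact_force: [0.4, -0.3, -0.2]
gripper_width: 1.002
grasp_force: 0.0
t 6.3 pos [0.5536 0.0943 0.0447] F [ 0.4 -0.3 -0.2] yaw_y 107.02 z [ 0.  0. -1.] q7 1.01 w 1.002
dxyz tool [-0.0003 -0.0004 -0.0003]
```

View pics/m3.png

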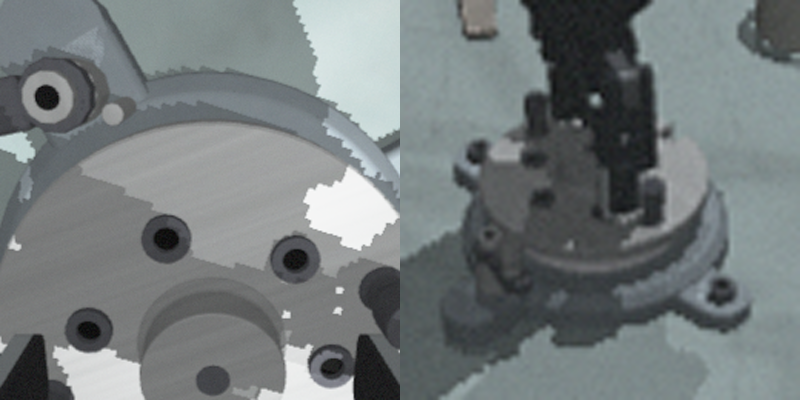

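```bash
cat > fit.py <<'E'
from h import *
from scipy.optimize import least_squares
def fit(c,pix,z,piv,C=(.554,.094)):
    W=np.array([at(c,p,z)[:2] for p in pix]);V=at(c,piv,.056)[:2]
    def res(x):
        d=W-x[:2];a=np.arctan2(d[:,1],d[:,0])-x[2]
        k=np.round(a/(np.pi/3))*np.pi/3+x[2]
        return (W-x[:2]-.036*np.c_[np.cos(k),np.sin(k)]).ravel()
    r=min((least_squares(res,[*C,g]) for g in np.linspace(0,1,5)),key=lambda s:s.cost)
    d=r.x[:2]-V
    print('C',r.x[:2].round(4),'rms mm',1e3*np.sqrt(2*r.cost/len(pix)),'plate mod60',np.degrees(r.x[2])%60,'pindir',np.degrees(np.arctan2(d[1],d[0])),'pivot',V.round(4),np.linalg.norm(d))
E
python3 - <<'E'
from fit import *
c=viewer.read_camera('wrist')
f=lambda p:np.array(p)/(400/260)+[130,40]
fit(c,[f(p) for p in[(166,238),(295,259),(88,329),(332,366)]],.051,f((47,97)))
E
```

```text
C [0.5531 0.0971] rms mm 0.1460191729690042 plate mod60 37.21504998594954 pindir 46.355076223432285 pivot [0.4966 0.0378] 0.08190002252286199
```

```bash
python3 -m crank '[{"delta_rot":[0,0,-4],"xyz":[0,0,0],"fingers":-1},{"delta_rot":[0,0,-8],"xyz":[0,0,0],"fingers":-1},{"delta_rot":[0,0,-8.8],"xyz":[0,0,0],"fingers":-1},{"delta_rot":[0,0,-8.8],"xyz":[0,0,0],"fingers":-1}]'
python3 go.py 0.554 0.094 0.045;python3 - <<'E'
from h import *
save('wrist','w4.png');w=cv2.imread('pics/w4.png')
cv2.imwrite('pics/w4z.png',cv2.resize(w[40:300,130:390],(600,600),interpolation=cv2.INTER_CUBIC))
E
```

```text
t: 6.9
eef_pos: [0.554, 0.0942, 0.045]
tool_rot: [0.0, -0.222, 0.975, 0.0]
contact_force: [1.5, 0.8, -0.9]
gripper_width: 1.004
grasp_force: 0.7
t 6.9 pos [0.554  0.0942 0.045 ] F [ 1.5  0.8 -0.9] yaw_y 115.67 z [ 0.001  0.    -1.   ] q7 1.14 w 1.004
dxyz tool [ 0.     -0.0002 -0.    ]
```

View pics/w4z.png

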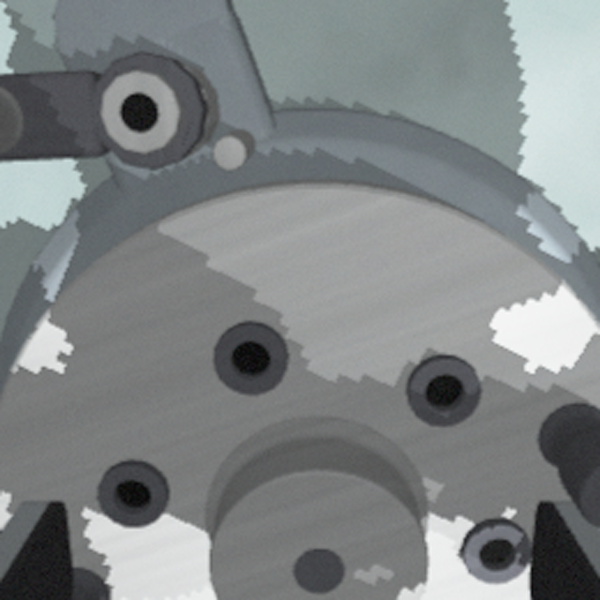

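Bushes at (250,357), (443,390), (134,493), (495,549); pivot at (140,112); hub dimple (318,570).

```bash
python3 - <<'E'
from fit import *
c=viewer.read_camera('wrist')
f=lambda p:np.array(p)/(600/260)+[130,40]
fit(c,[f(p) for p in[(250,357),(443,390),(134,493),(496,549)]],.051,f((140,112)))
E
```

```text
C [0.553  0.0971] rms mm 0.16966233356895888 plate mod60 45.73103090676169 pindir 46.27389266905416 pivot [0.4965 0.038 ] 0.0817992761425121
```

```bash
python3 -m crank '[{"delta_rot":[0,0,6],"xyz":[0,0,0],"fingers":-1},{"delta_rot":[0,0,6],"xyz":[0,0,-0.03],"fingers":-1},{"delta_rot":[0,0,6],"xyz":[0,0.0027,-0.055],"fingers":1},{"delta_rot":[0,0,6],"xyz":[0,0.0027,-0.055],"fingers":1},{"delta_rot":[0,0,6],"xyz":[0,0.0027,-0.055],"fingers":1},{"delta_rot":[0,0,6],"xyz":[0,0.0027,-0.055],"fingers":1},{"delta_rot":[0,0,6],"xyz":[0,0.0027,-0.055],"fingers":1},{"delta_rot":[0,0,6],"xyz":[0,0.0027,-0.055],"fingers":1},{"delta_rot":[0,0,6],"xyz":[0,0.0027,-0.055],"fingers":1},{"delta_rot":[0,0,6],"xyz":[0,0.0027,-0.055],"fingers":1}]'
python3 go.py 0.553 0.0965 0.067
```

```text
t: 8.0
eef_pos: [0.5523, 0.0965, 0.0995]
tool_rot: [-0.0, -0.172, 0.985, 0.0]
contact_force: [-0.2, -0.5, -0.5]
gripper_width: -0.001
grasp_force: 0.0
t 8.0 pos [0.5523 0.0965 0.0995] F [-0.2 -0.5 -0.5] yaw_y 109.78 z [-0.  0. -1.] q7 1.11 w -0.001
dxyz tool [-0.0007 -0.0003  0.0325]
```

```bash
python3 -m crank '[{"delta_rot":[0,0,0],"xyz":[0,0,0.02],"fingers":1},{"delta_rot":[0,0,0],"xyz":[0,0,0.031],"fingers":1},{"delta_rot":[0,0,0],"xyz":[0,0,0.034],"fingers":1},{"delta_rot":[0,0,0],"xyz":[0,0,0.037],"fingers":1},{"delta_rot":[0,0,0],"xyz":[0,0,0.039],"fingers":1},{"delta_rot":[0,0,0],"xyz":[0,0,0.041],"fingers":1},{"delta_rot":[0,0,0],"xyz":[0,0,0.042],"fingers":1},{"delta_rot":[0,0,0],"xyz":[0,0,0.042],"fingers":1}]'
python3 go.py
```

```text
t: 8.8
eef_pos: [0.5524, 0.0965, 0.0581]
tool_rot: [0.0, -0.172, 0.985, -0.0]
contact_force: [-3.4, -1.2, 4.6]
gripper_width: 0.0
grasp_force: 3.0
t 8.8 pos [0.5524 0.0965 0.0581] F [-3.4 -1.2  4.6] yaw_y 109.78 z [ 0. -0. -1.] q7 1.06 w 0.0
```

```bash
python3 -m crank '[{"delta_rot":[0,0,0],"xyz":[0,0,0.001],"fingers":1},{"delta_rot":[0,0,0],"xyz":[0,0,0.002],"fingers":1},{"delta_rot":[0,0,0],"xyz":[0,0,0.003],"fingers":1},{"delta_rot":[0,0,0],"xyz":[0,0,0.003],"fingers":1}]'
python3 go.py
```

```text
t: 9.2
eef_pos: [0.5525, 0.0966, 0.0579]
tool_rot: [0.0, -0.172, 0.985, -0.001]
contact_force: [-13.1, -6.8, 34.3]
gripper_width: 0.001
grasp_force: 17.1
t 9.2 pos [0.5525 0.0966 0.0579] F [-13.1  -6.8  34.3] yaw_y 109.78 z [ 0.001 -0.003 -1.   ] q7 1.06 w 0.001
```

```bash
python3 -m crank '[{"delta_rot":[0,0,0],"xyz":[0,0,-0.03],"fingers":1},{"delta_rot":[0,0,8],"xyz":[0,0,-0.06],"fingers":1},{"delta_rot":[0,0,16],"xyz":[0.02,-0.013,-0.07],"fingers":1},{"delta_rot":[0,0,24],"xyz":[0.04,-0.026,-0.07],"fingers":1},{"delta_rot":[0,0,32],"xyz":[0.06,-0.039,-0.07],"fingers":1},{"delta_rot":[0,0,40],"xyz":[0.08,-0.052,-0.07],"fingers":1},{"delta_rot":[0,0,48],"xyz":[0.104,-0.0684,-0.07],"fingers":1},{"delta_rot":[0,0,56],"xyz":[0.104,-0.0684,-0.07],"fingers":1},{"delta_rot":[0,0,64],"xyz":[0.104,-0.0684,-0.07],"fingers":1},{"delta_rot":[0,0,72],"xyz":[0.104,-0.0684,-0.07],"fingers":1}]'
python3 go.py 0.478 -0.003 0.060
python3 - <<'E'
from h import *
save('top','t5.png');save('wrist','w5.png')
a=cv2.imread('pics/t5.png');w=cv2.imread('pics/w5.png')
cv2.imwrite('pics/m5.png',np.hstack([cv2.resize(w,(400,300)),cv2.resize(a[170:275,165:305],(400,300),interpolation=cv2.INTER_CUBIC)]))
E
```

```text
t: 10.2
eef_pos: [0.4785, -0.003, 0.1252]
tool_rot: [0.001, 0.443, 0.897, 0.001]
contact_force: [-0.5, 0.6, -0.1]
gripper_width: 0.0
grasp_force: 0.0
t 10.2 pos [ 0.4785 -0.003   0.1252] F [-0.5  0.6 -0.1] yaw_y 37.44 z [ 0.002  0.    -1.   ] q7 0.22 w 0.0
dxyz tool [ 0.0004 -0.0006  0.0652]
```

View pics/m5.png

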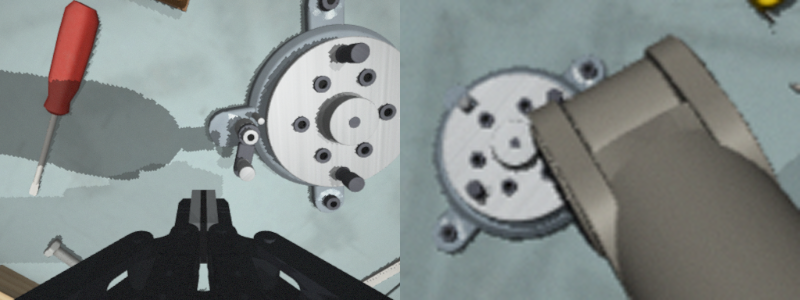

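```bash
python3 -m crank '[{"delta_rot":[0,0,8],"xyz":[0,0,0.03],"fingers":1},{"delta_rot":[0,0,8],"xyz":[0,0,0.055],"fingers":1},{"delta_rot":[0,0,8],"xyz":[0,0,0.065],"fingers":1},{"delta_rot":[0,0,8],"xyz":[0,0,0.065],"fingers":1}]'
cat > arc.py <<'E'
import sys
from h import *
o=telemetry.get_obs();M=Rotation.from_quat(o['tool_rot'],scalar_first=True).as_matrix()
y0=np.degrees(np.arctan2(M[1,1],M[0,1]));V=np.array([.4968,.0372]);L=float(sys.argv[1])
for th in map(float,sys.argv[2:]):
    t=np.radians(th);F=V+.026*np.array([np.cos(t),np.sin(t)])-L*np.array([-np.sin(t),np.cos(t)])
    print(th,'rot',round(-(th+90-y0),1),'xyz',(M.T@np.append(F-o['eef_pos'][:2],0)).round(4)[:2],F.round(3))
E
python3 go.py; python3 arc.py .016 -60 -52 -44 -36 -28 -20 -12 -4 4
```

```text
t: 10.7
eef_pos: [0.477, -0.0027, 0.0588]
tool_rot: [-0.001, 0.5, 0.866, -0.0]
contact_force: [-0.8, -0.8, 0.2]
gripper_width: -0.002
grasp_force: 0.0
t 10.7 pos [ 0.477  -0.0027  0.0588] F [-0.8 -0.8  0.2] yaw_y 29.96 z [-0.002  0.001 -1.   ] q7 0.0 w -0.002
-60.0 rot -0.0 xyz [-0.0013  0.0211] [0.496 0.007]
-52.0 rot -8.0 xyz [-0.0033  0.0249] [0.5   0.007]
-44.0 rot -16.0 xyz [-0.0047  0.0289] [0.504 0.008]
-36.0 rot -24.0 xyz [-0.0056  0.033 ] [0.508 0.009]
-28.0 rot -32.0 xyz [-0.0059  0.0373] [0.512 0.011]
-20.0 rot -40.0 xyz [-0.0055  0.0415] [0.516 0.013]
-12.0 rot -48.0 xyz [-0.0046  0.0457] [0.519 0.016]
-4.0 rot -56.0 xyz [-0.0031  0.0497] [0.522 0.019]
4.0 rot -64.0 xyz [-0.0011  0.0534] [0.524 0.023]
```

```bash
python3 -m crank '[{"delta_rot":[0,0,0],"xyz":[-0.001,0.012,0],"fingers":1},{"delta_rot":[0,0,0],"xyz":[-0.001,0.021,0],"fingers":1},{"delta_rot":[0,0,-8],"xyz":[-0.003,0.025,0],"fingers":1},{"delta_rot":[0,0,-16],"xyz":[-0.005,0.029,0],"fingers":1},{"delta_rot":[0,0,-24],"xyz":[-0.0056,0.033,0],"fingers":1},{"delta_rot":[0,0,-32],"xyz":[-0.006,0.037,0],"fingers":1},{"delta_rot":[0,0,-40],"xyz":[-0.0055,0.0415,0],"fingers":1},{"delta_rot":[0,0,-48],"xyz":[-0.0046,0.0457,0],"fingers":1},{"delta_rot":[0,0,-56],"xyz":[-0.003,0.05,0],"fingers":1},{"delta_rot":[0,0,-64],"xyz":[-0.001,0.0534,0],"fingers":1}]'
python3 go.py; python3 arc.py .016 12 20 28 36 44 50 56
```

```text
t: 11.7
eef_pos: [0.5259, 0.0222, 0.0608]
tool_rot: [0.001, -0.036, 0.999, -0.001]
contact_force: [-1.0, -1.7, 0.3]
gripper_width: -0.002
grasp_force: 1.3
t 11.7 pos [0.5259 0.0222 0.0608] F [-1.  -1.7  0.3] yaw_y 94.08 z [ 0.001 -0.001 -1.   ] q7 0.92 w -0.002
12.0 rot -7.9 xyz [-0.      0.0048] [0.526 0.027]
20.0 rot -15.9 xyz [-0.0014  0.0088] [0.527 0.031]
28.0 rot -23.9 xyz [-0.0023  0.013 ] [0.527 0.035]
36.0 rot -31.9 xyz [-0.0026  0.0172] [0.527 0.04 ]
44.0 rot -39.9 xyz [-0.0023  0.0215] [0.527 0.044]
50.0 rot -45.9 xyz [-0.0016  0.0246] [0.526 0.047]
56.0 rot -51.9 xyz [-0.0007  0.0277] [0.525 0.05 ]
```

```bash
python3 -m crank '[{"delta_rot":[0,0,-8],"xyz":[0,0.005,0],"fingers":1},{"delta_rot":[0,0,-16],"xyz":[-0.001,0.009,0],"fingers":1},{"delta_rot":[0,0,-24],"xyz":[-0.002,0.013,0],"fingers":1},{"delta_rot":[0,0,-32],"xyz":[-0.0026,0.017,0],"fingers":1},{"delta_rot":[0,0,-40],"xyz":[-0.0023,0.0215,0],"fingers":1},{"delta_rot":[0,0,-40],"xyz":[-0.0023,0.0215,0],"fingers":1}]'
python3 go.py; python3 arc.py .016 46 50 54 60
python3 - <<'E'
from h import *
save('wrist','w6.png');save('side','s6.png')
b=cv2.imread('pics/s6.png');w=cv2.imread('pics/w6.png')
cv2.imwrite('pics/m6.png',np.hstack([cv2.resize(w,(400,300)),cv2.resize(b[130:220,190:310],(400,300),interpolation=cv2.INTER_CUBIC)]))
E
```

```text
t: 12.3
eef_pos: [0.5281, 0.0445, 0.0611]
tool_rot: [0.002, -0.373, 0.928, -0.0]
contact_force: [2.8, -1.1, 1.6]
gripper_width: -0.0
grasp_force: 2.0
t 12.3 pos [0.5281 0.0445 0.0611] F [ 2.8 -1.1  1.6] yaw_y 133.82 z [ 0.004  0.001 -1.   ] q7 1.48 w -0.0
46.0 rot -2.2 xyz [0.001  0.0014] [0.526 0.045]
50.0 rot -6.2 xyz [0.     0.0033] [0.526 0.047]
54.0 rot -10.2 xyz [-0.0008  0.0053] [0.525 0.049]
60.0 rot -16.2 xyz [-0.0018  0.0083] [0.524 0.052]
```

View pics/m6.png

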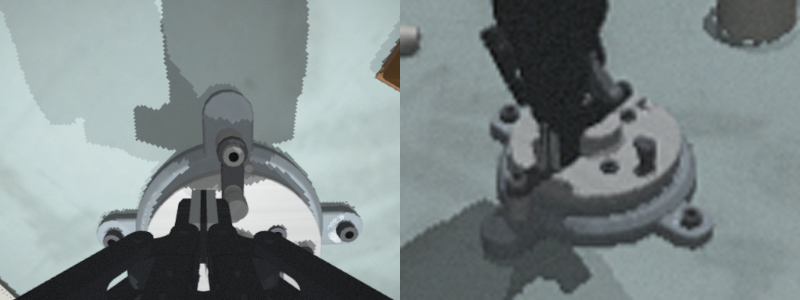

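The latch now lies over the plate, with the knob just below the pivot in the wrist view. I'll push it gently onto its stop.

```bash
python3 -m crank '[{"delta_rot":[0,0,-2],"xyz":[0,0.001,0],"fingers":1},{"delta_rot":[0,0,-2],"xyz":[0,0.002,0],"fingers":1},{"delta_rot":[0,0,-3],"xyz":[0,0.003,0],"fingers":1},{"delta_rot":[0,0,-3],"xyz":[0,0.004,0],"fingers":1},{"delta_rot":[0,0,-3],"xyz":[0,0.004,0],"fingers":1}]'
python3 go.py
```

```text
t: 12.9
eef_pos: [0.5277, 0.0453, 0.0614]
tool_rot: [0.004, -0.394, 0.919, -0.002]
contact_force: [12.6, -5.7, -0.3]
gripper_width: -0.001
grasp_force: 5.7
t 12.9 pos [0.5277 0.0453 0.0614] F [12.6 -5.7 -0.3] yaw_y 136.47 z [ 0.008 -0.001 -1.   ] q7 1.51 w -0.001
```

```bash
python3 -m crank '[{"delta_rot":[0,0,0],"xyz":[0,-0.006,0],"fingers":1},{"delta_rot":[0,0,0],"xyz":[0,-0.012,0],"fingers":1},{"delta_rot":[0,0,0],"xyz":[0,-0.012,-0.04],"fingers":1},{"delta_rot":[0,0,0],"xyz":[0,-0.012,-0.085],"fingers":1},{"delta_rot":[0,0,0],"xyz":[0,-0.012,-0.13],"fingers":1},{"delta_rot":[0,0,0],"xyz":[0,-0.012,-0.17],"fingers":1},{"delta_rot":[0,0,0],"xyz":[0,-0.012,-0.17],"fingers":1}]'
python3 go.py; python3 - <<'E'
from h import *
save('wrist','w7.png');save('side','s7.png')
b=cv2.imread('pics/s7.png');w=cv2.imread('pics/w7.png')
cv2.imwrite('pics/m7.png',np.hstack([cv2.resize(w,(400,400)),cv2.resize(b[130:220,205:295],(400,400),interpolation=cv2.INTER_CUBIC)]))
E
```

```text
t: 13.6
eef_pos: [0.5334, 0.0407, 0.2348]
tool_rot: [0.003, -0.397, 0.918, -0.001]
contact_force: [0.5, 0.4, -0.2]
gripper_width: -0.001
grasp_force: 0.0
t 13.6 pos [0.5334 0.0407 0.2348] F [ 0.5  0.4 -0.2] yaw_y 136.74 z [ 0.007  0.001 -1.   ] q7 1.74 w -0.001
```

View pics/m7.png

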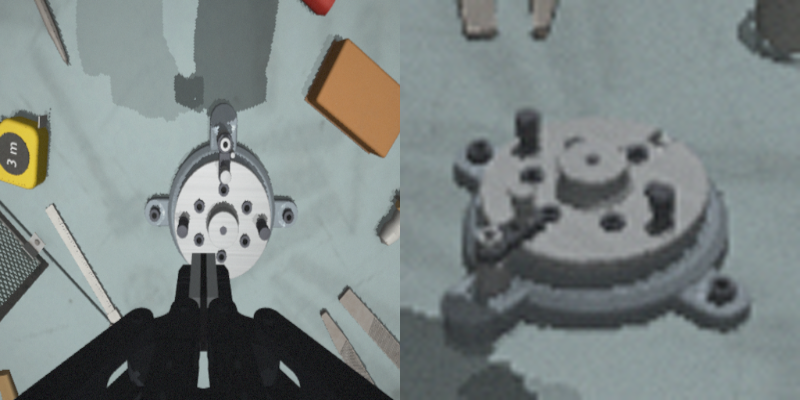

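The plate is home with the pin in its notch, shown at (660,140) in the side crop. The latch points at the axis against its stop, and the arm is clear.

```bash
python3 -c "
from station import job;print(job.hand_in())"
```

```text
the job is handed in; nothing more can be done
None
```

I turned the plate onto the pin, pressed it home, swung the latch against its stop, left the caliper, punch and bolt untouched, moved the arm clear and handed the job in at about 14 s; the hand-in gave no verdict.

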